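# Drive a tight bushing out of a clamped housing with a drift rod

## Task

Take the thin drift rod out of its block and with it drive the tight bushing down out of the bore of the white housing clamped in the fixture, until the bushing stands on the floor of the receiver below. Feel your way into the bore and push gently: never press on the housing or the bushing with more than 25 N. Then stand the drift upright back in its block, right down in the hole, let go, and leave the other things on the bench where they are.

Things in the scene. Friction and masses are not known exactly. Their poses are not given: they have to be found in the camera images.
- fixture: Press-out fixture, fixed: aluminium base plate 130 x 110 x 12 mm (its x, y), posts, a nest plate with a low rim (top at 48 mm). Origin on the bench under the nest's centre, z up. In the nest sits a round white plastic housing, held by two dark clamp bars at +y and -y (62 mm high with bolts)
- nest (a point): Point on the fixture's axis 80 mm above the bench, level with the housing's flat top face: a boss 40 mm across on a 68 mm flange (flange 40 to 50 mm high). A straight upright bore, 15 mm, no chamfer, goes down through its middle. The nest has play: housing and bore sit up to 6 mm off this point along the fixture's x and also along y, differently each time; not measured
- receiver (a point): Centre of the receiver's floor under the housing, on the fixture's axis, 12 mm above the bench; a steel cup 34 mm inside, 18 mm high, open to view from the sides: the stop for the bushing
- bush (a joint): How far the tight steel bushing (14.6 mm across, 24 mm long) is driven down the bore, m; starts at 0 to 0.005. At 0 its flat top is 8 mm below the boss's face; at 0.036 it stands on the receiver's floor, clear of the bore, top 36 mm above the bench: a hard stop. It stays where left and resists with about 7 N, plus 0.6 N per 10 mm/s of speed
- drift: The thin drift rod, standing upright in its block: round steel shank 12 mm in diameter and 75 mm long with a flat end, above it a dark square handle 20 x 20 mm, 60 mm long (75 to 135 mm above the flat end), total 135 mm, about 0.2 kg. Origin at the centre of the flat lower end, z up along the rod, x and y square to the handle's faces. Its square handle is the grip
- stand: Black block 60 x 60 x 50 mm, fixed, that the thin drift stands in: round upright hole 16 mm in diameter in the middle of its top, 40 mm deep (floor 10 mm above the bench), mouth chamfered 2 mm. Origin at the centre of its underside
- thick_drift: Bystander: a thick drift of the same shape and height but with a 20 mm shank, too thick for the bore, standing in its own block (origin at the centre of its lower end)
- thick_stand: Bystander: the thick drift's black block, 60 x 60 x 50 mm, fixed, hole 24 mm. Origin under its centre
- cup_a: Bystander: open white plastic cup 72 mm across, 50 mm high, origin under its centre
- cup_b: Bystander: another such cup
- white_ring: Bystander: flat white ring 70 mm across, 8 mm high, origin under its centre
- bottle: Bystander: brown glass jar with a cap, 70 mm across, 130 mm high, origin under its centre
- screwdriver: Bystander: screwdriver lying on the bench
Things that resemble listed ones, but are neither listed nor needed, are in the scene too. What is shaped like the stand but turquoise or yellow is not meant.

How it is judged:
By the outcome, as a careful person would: the job done as asked, in the order asked, and still so for the second after the job is handed in, with the robot touching nothing.
It also fails if it takes over 64 s, if anything falls off the work surface, if the arm or the gripper's body presses on something with over 40 N, if the wrist force passes 120 N, or if a joint passes its speed limit or range.

## Robot

A 6-joint arm with a two-finger parallel gripper is mounted at the origin on the work surface. World frame = base frame: x ahead of the robot, y to its left, z up, the work surface at z = 0. Lengths are in m, angles in rad, forces in N, time in s.
With the tool pointing down it reaches from about 0.375 to 0.9 m from the base axis. Payload 3.1 kg.
Tool frame: the origin (TCP) lies at the centre of the arm's flange, where the gripper is bolted on; the fingertips stand robot.tip_extent ahead of it and the grasp point (between the pads) lies 164 mm ahead of it (robot.tip_extent is the distance from the TCP to the fingertips, in m); z points along the fingers, y is the line along which they close (so a half turn about z gives the same grasp; the last joint's range is limited). The gripper opens to 87 mm and grips with 3 to 60 N. Pads are 19 mm wide; open, the fingers measure 117 mm over their backs; the gripper's body (75 mm by 190 mm) begins 51 mm behind the grasp point.
Start: joints at [-1.29, 0.527, 1.433, -0, 1.181, -0.178], TCP at [0.277, -0.56, 0.405] pointing down, gripper open.
Joint ranges: [-3.08, 3.08], [-0.75, 2.2], [0.22, 2.44], [-1.43, 4.57], [0, 2.65], [-2.85, 2.85]. Speed limits (rad/s): [2.79, 2.79, 3.14, 3.14, 3.14, 3.14].

## Interface

Orientations are given as a unit quaternion [x, y, z, w].
In Python, from rig import get_obs, camera, hand_in, cut_out, robot gives the robot as it stands.
- The arm moves only by the tool step_arm, never from a script. Its argument "rows" is a list of rows, each a list of 6 numbers: the shift along the world's x, y, z in m, then the turn, a rotation vector about the world's x, y, z in degrees. A call has 1 to 12 rows; each row shifts and turns the commanded pose from where the row before left it; what a row does not reach is not made up. A row lasts 1/8 s, in which the tool goes at most 62.5 mm and 10.7 degrees, less where a joint would pass 70% of its speed; a pose out of reach is approached as far as the arm can. A call is refused whole if a number of a shift passes 0.0625 or a number of a turn 10.7, either way. A call with a gripper value outside its range is refused whole. "jaw" is the finger opening in m, from 0 to 0.087, set as the call begins (left out, the last holds). The fingers move at their own pace and stop on an object; "squeeze" is the grip in N (left out, the last holds). Time passes only in rows, so rows that do not move let the fingers close. It gives the time, the measured TCP pose, the force, the opening and the grip force at its end, in the units of the state.
- get_obs(): the state, without advancing time (a new reading comes with each control period).
- camera(name): name is "scene" or "top"; returns a dict with "pixels" (480x640x3 uint8, blue, green, red), "depth" (480x640 float32, m along the optical axis (not along the pixel's ray), 0 where there is no reading), "fov_y" (degrees; the focal length in pixels is half the picture's height over the tangent of half this angle, whatever the lens; pixels are square), "cx", "cy" (the principal point, pixels), "k1" (the pictures are not rectified: a ray, as slopes to the right and down, at radius r is drawn at 1 + k1 r^2 times it, then the intrinsics apply), "extrinsics" (4x4, takes a point from camera to world coordinates). Camera axes: x right, y up, looking along -z (the intrinsics and any distortion apply to the point x, -y, -z); pixel columns grow to the right and rows downward; lengths in m; the calibration is good to about 2 mm. A picture is of the moment at which its call begins.
- hand_in(): hands the job in; it is judged then, once.
Trained networks look in the newest picture that a camera, given by its name, has taken for a name from the list of things; names that differ only in an ending like _2 or _b are one class to them, and where a whole thing is asked for, a point or a joint stands for the part that bears it (a point fixed in the world has none). Each returns a list of dicts, best first, with "confidence" (0 to 1); they miss things now and then, are a little off and sometimes report something else, mostly with a low value. They report only what shows in the picture. A call takes as long as a camera call. They do not tell look-alikes from the thing itself.
- cut_out(label, camera): "region" (480x640 bool, what is visible of it) and "extent" ([centre column, centre row, width, height] in pixels, round what is visible of it).
The state is a dict: "time": time; "q": joint angles; "joint_velocities": joint speeds; "joint_torque": joint torques, N m; "position": TCP position; "tool_rot": TCP orientation; "ft_force": force on the tool from outside, world axes, zero at the start; "moment": the same for the moment, N m; "grip_width": finger opening in m; "grip_force": force on a finger pad.
Only numpy, scipy, OpenCV 4.12 (cv2) and the standard library are available. Lean on these libraries where they do the work, as an engineer would, in place of code of your own. Each camera call takes 0.05 s, during which the arm holds its last target. There are 200 camera calls.

## Working session

There is one attempt and no reset: what is moved stays moved. The work goes in short steps, Python scripts to look and compute and a tool call to move; the robot and the scene stay as the last step left them, time stands still between calls to the robot, and variables do not carry over. Pictures are saved under pics/ and viewed, at most 10 in all, crops included, and the job is handed in when it is done.

Besides the shell and the picture viewer there is one more tool, called after ">>>" in YAML: its name, and indented under it one key for each argument. step_arm: Moves the arm, as the interface text tells. Its arguments: {"type":"object","properties":{"rows":{"type":"array"},"jaw":{"type":"number"},"squeeze":{"type":"number"}},"required":["rows"]}

```bash
mkdir -p pics; cat > h.py <<'E'
import numpy as np, cv2
from rig import get_obs, camera, hand_in, cut_out, robot
def K(c):
    f=240/np.tan(np.radians(c["fov_y"])/2)
    return np.array([[f,0,c["cx"]],[0,f,c["cy"]],[0,0,1.]]),np.array([c["k1"],0,0,0,0.])
def rays(c,uv):
    k,d=K(c); p=cv2.undistortPoints(np.array(uv,float).reshape(-1,1,2),k,d)[:,0]
    return np.c_[p[:,0],-p[:,1],-np.ones(len(p))]
def world(c,uv,z=None):  # by depth, or on plane z
    uv=np.atleast_2d(uv); r=rays(c,uv); E=np.array(c["extrinsics"])
    if z is None:
        i=np.round(uv).astype(int); d=c["depth"][i[:,1],i[:,0]]
        return (r*d[:,None])@E[:3,:3].T+E[:3,3]
    w=r@E[:3,:3].T; t=(z-E[2,3])/w[:,2]; return E[:3,3]+w*t[:,None]
def proj(c,P):
    E=np.array(c["extrinsics"]); q=(np.atleast_2d(P)-E[:3,3])@E[:3,:3]
    k,d=K(c); return cv2.projectPoints(q*[1,-1,-1],np.zeros(3),np.zeros(3),k,d)[0][:,0]
E
python3 - <<'E'
from h import *
np.set_printoptions(precision=4,suppress=True)
print(robot if not callable(robot) else '', getattr(robot,'tip_extent',None)); o=get_obs(); print(o)
for n in ("scene","top"):
    c=camera(n); cv2.imwrite(f"pics/{n}0.png",c["pixels"]); print(n,c["extrinsics"],c["fov_y"],c["cx"],c["cy"],c["k1"])
    for l in ("drift","stand","fixture","thick_drift","bush"):
        for r in cut_out(l,n)[:4]:
            v,u=np.nonzero(r["region"]); P=world(c,np.c_[u,v]); print(l,round(r["confidence"],2),np.round(r["extent"]),np.median(P,0),np.percentile(P[:,2],98))
E
```

```text
<Robot object at 0x7f696a15be00> 0.1822
{'time': 0.0, 'q': array([-1.2895,  0.5285,  1.4339,  0.    ,  1.1814, -0.1785]), 'joint_velocities': array([ 0.0017, -0.0005, -0.0001,  0.0002,  0.0002,  0.0017]), 'joint_torque': array([  0.0002, -44.0042, -17.6598,   0.0634,   0.0585,  -0.0002]), 'position': array([ 0.2773, -0.5597,  0.4038]), 'tool_rot': array([ 0.9737,  0.2279, -0.    , -0.0011]), 'ft_force': array([0.2333, 0.0547, 0.0577]), 'moment': array([ 0.018 , -0.0166,  0.0125]), 'grip_force': 0.0, 'grip_width': 0.08678062488394894}
scene [[ 0.5354 -0.5374  0.6515  1.1449]
 [ 0.8446  0.3454 -0.4091 -0.3461]
 [-0.0051  0.7693  0.6388  0.6456]
 [ 0.      0.      0.      1.    ]] 53.1313132454911 316.0526454930618 240.66960901081302 -0.001764387169975667
drift 0.73 [435. 189.  12.  52.] [0.575  0.2926 0.1154] 0.1464461383211876
stand 0.92 [478. 208.  38.  40.] [0.6156 0.3894 0.0406] 0.0521561705340891
stand 0.9 [428. 217.  39.  39.] [0.5866 0.2822 0.0386] 0.05210175196659445
stand 0.81 [385. 198.  39.  38.] [0.4819 0.2554 0.0404] 0.052103693978539936
fixture 0.56 [254. 282.  73.  
[... 197 characters left out ...]
  0.004 ]
 [ 0.001   0.1691  0.9856  1.24  ]
 [ 0.      0.      0.      1.    ]] 48.05200190836234 320.0348635014835 238.95443114760383 -0.06592097910288429
drift 0.6 [186. 233.  24.  17.] [0.5683 0.2928 0.1348] 0.14642605676211046
stand 0.87 [147. 224.  35.  30.] [0.6023 0.4036 0.0471] 0.052831082102406855
stand 0.65 [202. 285.  35.  32.] [0.4639 0.2632 0.0477] 0.05329258320634906
stand 0.58 [194. 240.  36.  29.] [0.5616 0.2837 0.0476] 0.05343440652112199
stand 0.53 [319. 324.  33.  34.] [0.3875 0.0077 0.0063] 0.012793355275415677
fixture 0.65 [364. 260.  62.  65.] [ 0.5282 -0.0965  0.0426] 0.08135704443436713
thick_drift 0.44 [255. 269.  16.  15.] [0.5009 0.1413 0.1399] 0.14924292354348406
```

View pics/scene0.png

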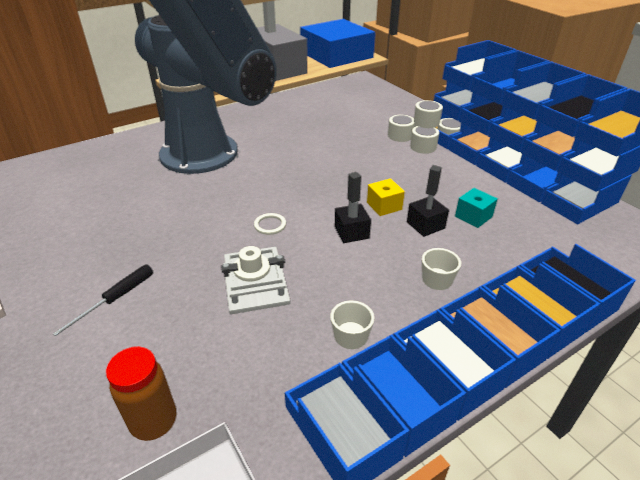

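View pics/top0.png

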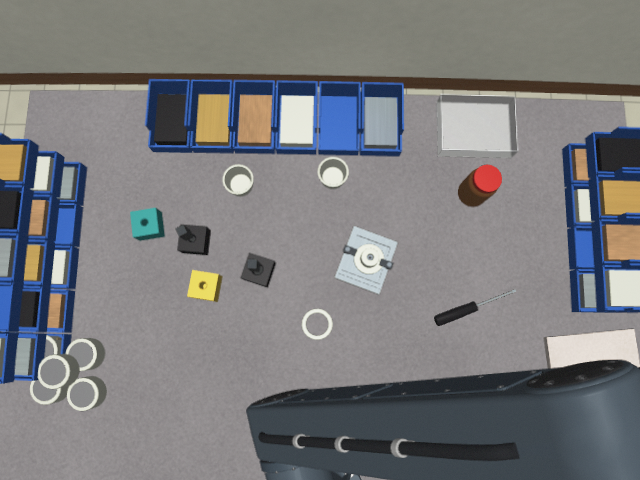

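The scene view shows two rods in black blocks: A at (434,190), with a shank that looks thin, and B at (353,195). In the top view these are (186,233) and (258,265). The yellow block at (385,197) and the turquoise one at (477,207) are empty and not meant. The fixture is at (254,275) in scene and (367,259) in top. I'll check A against B in one close crop and measure.

```bash
cat > m.py <<'E'
from h import *
np.set_printoptions(precision=4,suppress=True)
def cloud(c):
    v,u=np.mgrid[0:480,0:640]; uv=np.c_[u.ravel(),v.ravel()]; P=world(c,uv); ok=c["depth"].ravel()>0
    return P[ok],uv[ok]
def rect(P): # centre, size, yaw
    r=cv2.minAreaRect((P[:,:2]*1000).astype(np.float32)); return np.array(r[0]),np.array(r[1]),r[2]
def near(P,xy,r,z0,z1): return (np.hypot(*(P[:,:2]-xy).T)<r)&(P[:,2]>z0)&(P[:,2]<z1)
if __name__=="__main__":
  for n in ("scene","top"):
    c=camera(n); P,uv=cloud(c); print(n)
    for nm,xy,r,a,b in (("A block",(.562,.284),.055,.044,.056),("A handle top",(.565,.288),.04,.139,.152),("A handle",(.565,.288),.04,.09,.14),("A shank",(.565,.288),.02,.06,.082),("B block",(.487,.142),.055,.044,.056),("B top",(.49,.142),.04,.139,.152),("B shank",(.49,.142),.03,.06,.082),("boss",(.535,-.1),.035,.075,.085),("flange",(.535,-.1),.05,.044,.056),("base",(.535,-.1),.1,.008,.018),("bars",(.535,-.1),.08,.056,.07)):
        m=near(P,np.array(xy),r,a,b); Q=P[m]
        if len(Q)>4: print(nm,len(Q),"mean",Q.mean(0),"rect",*rect(Q),"px",uv[m].mean(0))
  
    if n=="scene":
        im=c["pixels"]; cr=cv2.hconcat([cv2.resize(im[155:245,325:455],None,fx=3.5,fy=3.5,interpolation=cv2.INTER_CUBIC),cv2.resize(im[235:325,215:300],None,fx=3.5,fy=3.5,interpolation=cv2.INTER_CUBIC)])
    else:
        cr2=cv2.hconcat([cv2.resize(im2,(375,240),interpolation=cv2.INTER_CUBIC) for im2 in (c["pixels"][205:285,165:290],c["pixels"][220:300,305:430])])
  W=cr.shape[1]; cr2=cv2.copyMakeBorder(cr2,0,0,0,W-cr2.shape[1],cv2.BORDER_CONSTANT)
  cv2.imwrite("pics/crop1.png",cv2.vconcat([cr,cr2]))
E
python3 m.py
```

```text
scene
A block 506 mean [0.5748 0.2929 0.0497] rect [570.6602 297.4481] [62.5149 63.4087] 85.58248901367188 px [428.5395 208.2648]
A handle top 79 mean [0.5731 0.2953 0.144 ] rect [571.0566 297.5283] [19.1063 24.1804] 31.082590103149414 px [435.6709 168.8861]
A handle 245 mean [0.5758 0.2922 0.1155] rect [576.8665 295.2033] [26.6691 16.3443] 68.62550354003906 px [433.3265 182.0653]
A shank 49 mean [0.573  0.2954 0.0707] rect [572.7217 295.5259] [11.4958  6.4594] 38.208858489990234 px [430.2653 199.1837]
B block 483 mean [0.5089 0.1425 0.0497] rect [503.4729 146.9948] [61.7522 64.0385] 74.3545913696289 px [352.3271 215.5983]
B top 84 mean [0.5063 0.1452 0.1437] rect [504.5134 146.241 ] [19.7425 21.6463] 89.71842956542969 px [354.7619 175.7976]
B shank 84 mean [0.5097 0.1432 0.071 ] rect [509.3419 145.183 ] [20.5042 12.4085] 68.05872344970703 px [353.2857 207.25  ]
boss 262 mean [ 0.5342 -0.1023  0.0795] rect [ 532.7134 -101.7543] [39.6219 37.9386] 15.297459602355957 px [250.0534 253.6412]
flange 741 mean [ 0.5477 -0.1054  0.0497] rect [ 536.959  -100.8839] [98.6198 93.6675] 72.69904327
[... 836 characters left out ...]
 145.4021] [20.1525 18.8964] 88.50959777832031 px [252.2151 263.2366]
B shank 11 mean [0.5002 0.1402 0.0687] rect [499.6188 140.992 ] [ 5.5071 17.215 ] 38.345733642578125 px [258.4545 269.5455]
boss 203 mean [ 0.5332 -0.1023  0.0791] rect [ 532.9152 -102.7639] [37.6901 35.4834] 0.11450523883104324 px [369.8325 256.1921]
flange 681 mean [ 0.5324 -0.0996  0.049 ] rect [ 535.7337 -100.3804] [97.857  92.2033] 68.13199615478516 px [367.3789 258.4376]
base 419 mean [ 0.5174 -0.0878  0.0115] rect [536.1173 -99.6958] [107.7577 130.3194] 70.3845443725586 px [360.7375 267.0907]
bars 149 mean [ 0.5336 -0.1016  0.0607] rect [529.3408 -98.3051] [110.8165  29.4216] 70.23117065429688 px [368.7785 257.1946]
```

View pics/crop1.png

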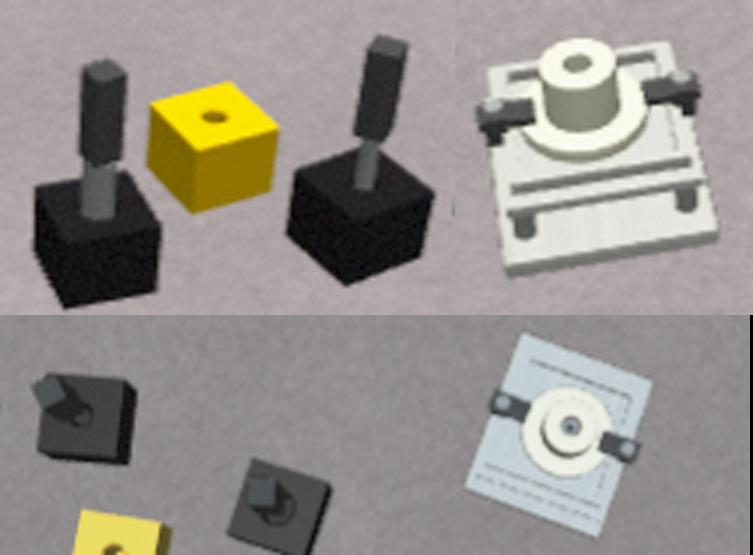

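In the crop, the rod in the right black block (scene 434,190) is the thin one. Its shank is about 11 mm, against 20 mm for the rod at (353,195). Its handle top, at about (0.571, 0.297) and 144 mm high, agrees between both views, and the yaw is 31.5°. The boss is centred at about (0.533, -0.102), 79 mm high.

>>> step_arm:
  rows:
    - [0.0163, 0.0476, 0, 0, 0, 5.2]
    - [0.0163, 0.0476, 0, 0, 0, 0]
    - [0.0163, 0.0476, 0, 0, 0, 0]
    - [0.0163, 0.0476, 0, 0, 0, 0]
    - [0.0163, 0.0476, 0, 0, 0, 0]
    - [0.0163, 0.0476, 0, 0, 0, 0]
    - [0.0163, 0.0476, 0, 0, 0, 0]
    - [0.0163, 0.0476, 0, 0, 0, 0]
    - [0.0163, 0.0476, 0, 0, 0, 0]
    - [0.0163, 0.0476, 0, 0, 0, 0]
    - [0.0163, 0.0476, 0, 0, 0, 0]
    - [0.0163, 0.0476, 0, 0, 0, 0]
  jaw: 0.06

```text
time: 2.2
position: [0.4734, 0.0128, 0.4051]
tool_rot: [0.962, 0.272, 0.0, 0.0]
ft_force: [0.1, -0.3, -0.6]
grip_width: 0.06
grip_force: 0.0
```

>>> step_arm:
  rows:
    - [0.0163, 0.0476, 0, 0, 0, 0]
    - [0.0163, 0.0476, 0, 0, 0, 0]
    - [0.0163, 0.0476, 0, 0, 0, 0]
    - [0.0163, 0.0476, 0, 0, 0, 0]
    - [0.0163, 0.0476, 0, 0, 0, 0]
    - [0.0163, 0.0476, 0, 0, 0, 0]
    - [0, 0, 0, 0, 0, 0]
    - [0, 0, 0, 0, 0, 0]

```text
time: 3.2
position: [0.5704, 0.2965, 0.4043]
tool_rot: [0.962, 0.272, -0.001, 0.0]
ft_force: [-0.1, -0.0, 0.6]
grip_width: 0.0597
grip_force: 0.0
```

>>> step_arm:
  rows:
    - [0.0005, 0.0003, -0.04, 0, 0, 0]
    - [0, 0, -0.04, 0, 0, 0]
    - [0, 0, -0.03, 0, 0, 0]
    - [0, 0, -0.015, 0, 0, 0]
    - [0, 0, 0, 0, 0, 0]

```text
time: 3.82
position: [0.5711, 0.296, 0.2791]
tool_rot: [0.963, 0.271, -0.001, 0.0]
ft_force: [-0.3, 0.8, 0.6]
grip_width: 0.06
grip_force: 0.0
```

>>> step_arm:
  rows:
    - [0, 0, 0, 0, 0, 0]
    - [0, 0, 0, 0, 0, 0]
    - [0, 0, 0, 0, 0, 0]
    - [0, 0, 0, 0, 0, 0]
    - [0, 0, 0, 0, 0, 0]
    - [0, 0, 0, 0, 0, 0]
  jaw: 0.0
  squeeze: 40

```text
time: 4.58
position: [0.5713, 0.2971, 0.2799]
tool_rot: [0.962, 0.272, 0.0, -0.0]
ft_force: [-0.4, 0.5, 2.0]
grip_width: 0.02
grip_force: 40.0
```

>>> step_arm:
  rows:
    - [0, 0, 0.01, 0, 0, 0]
    - [0, 0, 0.025, 0, 0, 0]
    - [0, 0, 0.04, 0, 0, 0]
    - [0, 0, 0.04, 0, 0, 0]
    - [0, -0.02, 0.035, 0, 0, 0]
    - [-0.005, -0.05, 0, 0, 0, 0]
    - [-0.005, -0.05, 0, 0, 0, 0]
    - [-0.005, -0.05, 0, 0, 0, 0]
    - [-0.005, -0.05, 0, 0, 0, 0]
    - [-0.005, -0.05, 0, 0, 0, 0]
    - [-0.005, -0.05, 0, 0, 0, 0]
    - [-0.005, -0.05, 0, 0, 0, 0]

```text
time: 6.08
position: [0.5356, -0.0744, 0.43]
tool_rot: [0.962, 0.272, -0.0, -0.0]
ft_force: [0.7, -0.7, -2.4]
grip_width: 0.0193
grip_force: 40.0
```

>>> step_arm:
  rows:
    - [-0.003, -0.029, 0, 0, 0, 0]
    - [0, 0, -0.03, 0, 0, 0]
    - [0, 0, -0.02, 0, 0, 0]
    - [0, 0, -0.01, 0, 0, 0]
    - [0, 0, 0, 0, 0, 0]
    - [0, 0, 0, 0, 0, 0]

```text
time: 6.82
position: [0.5337, -0.1019, 0.3706]
tool_rot: [0.962, 0.272, 0.001, 0.001]
ft_force: [0.2, -0.4, -3.4]
grip_width: 0.0197
grip_force: 40.0
```

```bash
cat > look.py <<'E'
from m import *
import sys
o=get_obs(); print(o["position"],o["ft_force"],o["moment"])
c=camera("scene"); P,uv=cloud(c); t=o["position"]
for nm,a,b in (("handle",.180,.225),("shank",.115,.162)):
    m=near(P,t[:2],.025,a+float(sys.argv[1]),b+float(sys.argv[1])); Q=P[m]; print(nm,len(Q),Q.mean(0)-t if len(Q) else '')
m=near(P,np.array([.5335,-.102]),.03,.075,.085); Q=P[m]; print("boss",len(Q),rect(Q))
cv2.imwrite(sys.argv[2],cv2.resize(c["pixels"][170:310,160:340],None,fx=4,fy=4,interpolation=cv2.INTER_CUBIC))
# expected outlines: drift upright below TCP vs pixels
for z in (.0,.03,.06): 
    p=np.array([t[0],t[1],t[2]-.27+z]); q=proj(c,p)[0]; row=c["pixels"][int(round(q[1]))].astype(int).sum(1)[int(q[0])-9:int(q[0])+10]; print(z,q,row)
E
python3 look.py 0 pics/look1.png
```

```text
[ 0.5337 -0.1019  0.3706] [ 0.1502 -0.4431 -3.4314] [-0.0365 -0.0616  0.0137]
handle 487 [ 0.0092 -0.0026 -0.1652]
shank 151 [ 0.0046 -0.0017 -0.232 ]
boss 262 (array([ 532.0818, -102.3982]), array([39.5551, 38.2633]), 5.684094429016113)
0.0 [248.9917 244.3496] [528 524 510 520 513 528 434 280 288 297 292 291 296 426 543 545 540 537
 526]
0.03 [247.3485 231.0423] [550 548 539 551 540 487 333 270 299 295 283 282 333 468 529 515 526 528
 513]
0.06 [245.6275 217.1038] [553 545 539 550 553 487 342 273 283 290 291 281 297 443 541 554 553 547
 545]
```

View pics/look1.png

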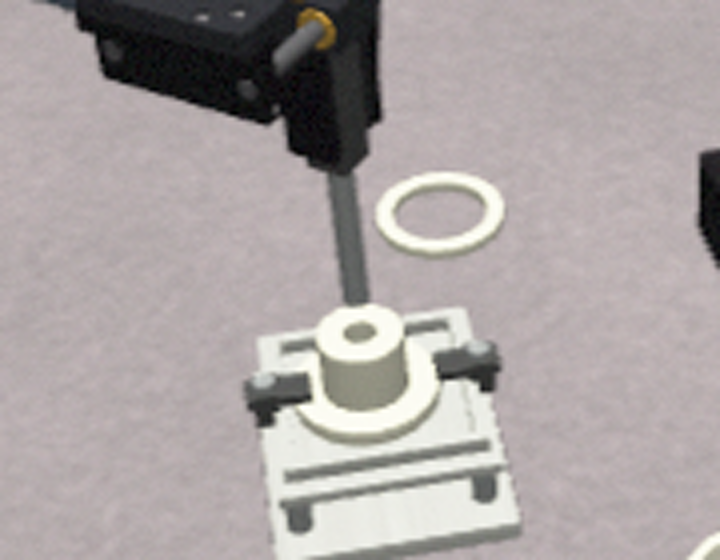

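The drift hangs upright over the boss, with its end at about (248.5,244) in scene. The bore mouth is near (249.5,253). I'll get the bore centre more precisely from its dark opening and from the initial top picture.

```bash
cat > bore.py <<'E'
from m import *
for n,f in (("scene",None),("top","pics/top0.png")):
    c=camera(n); im=c["pixels"] if f is None else cv2.imread(f); g=im.astype(float).sum(2)
    q=proj(c,[.533,-.102,.0795])[0]
    v,u=np.mgrid[0:480,0:640]; W=world(c,np.c_[u.ravel(),v.ravel()],.0795)[:,:2]
    d=np.hypot(*(W-[.533,-.1023]).T).reshape(480,640)
    white=np.percentile(g[(d<.016)],75); ctr=np.array([.533,-.1023])
    for _ in range(4):
        d=np.hypot(*(W-ctr).T).reshape(480,640); m=d<.0125
        w=np.clip(white-30-g,0,None)[m]; w=np.minimum(w,120)
        ctr=(W.reshape(480,640,2)[m]*w[:,None]).sum(0)/w.sum()
    print(n,"bore",ctr,proj(c,[*ctr,.0795])[0],"area mm2",)
    x,y=np.round(q).astype(int); print(g[y-6:y+7,x-9:x+10].astype(int))
E
python3 bore.py
```

```text
scene bore [ 0.5313 -0.102 ] [249.5075 252.6399] area mm2
[[523 531 580 700 735 735 728 729 731 734 737 746 744 740 738 723 656 546
  519]
 [558 625 708 743 744 746 747 745 747 747 746 745 744 745 744 744 739 707
  603]
 [702 737 742 747 744 747 746 746 748 748 747 747 745 748 745 745 748 744
  696]
 [739 746 746 746 745 748 738 698 637 586 618 698 736 746 746 744 745 746
  733]
 [746 745 746 747 740 689 536 480 464 432 449 473 602 722 747 746 744 745
  744]
 [745 745 745 745 700 476 419 423 429 424 419 403 454 676 744 747 745 746
  745]
 [747 745 744 743 675 389 414 417 428 424 421 410 434 663 745 746 745 746
  744]
 [745 743 747 745 704 497 405 415 422 424 413 488 673 740 744 746 745 744
  730]
 [747 745 747 744 741 712 605 505 519 571 627 700 741 744 745 747 747 740
  675]
 [746 747 745 744 744 744 736 734 738 735 736 741 744 747 747 745 747 715
  537]
 [737 746 746 746 744 746 745 748 745 746 746 747 747 744 748 735 668 514
  414]
 [597 724 747 745 745 747 746 747 745 747 747 744 746 749 737 644 471 419
  397]
 [410 530 634 700 733 743 749 748 748 749 747 732 699 617 526 446 414 
[... 421 characters left out ...]
 466 398 390 402 499 660 704 701 699 698 688
  693]
 [533 680 704 702 704 672 530 422 465 473 481 417 540 685 705 700 697 682
  685]
 [537 694 703 701 703 635 486 466 411 411 489 458 451 649 704 704 699 681
  687]
 [555 697 706 704 703 647 512 434 280 283 418 445 453 649 706 702 697 686
  690]
 [500 679 704 705 703 669 564 451 348 347 442 429 531 681 705 702 701 678
  683]
 [419 650 705 704 702 693 647 531 464 457 443 453 634 703 704 702 703 657
  664]
 [327 602 705 705 702 703 690 663 636 615 608 647 689 704 703 702 692 641
  620]
 [289 478 671 706 705 704 704 701 697 690 692 701 704 706 704 701 670 655
  590]
 [351 329 537 685 706 706 706 703 705 703 705 705 705 703 703 683 662 689
  581]]
```

>>> step_arm:
  rows:
    - [-0.001, 0, -0.01, 0, 0, 0]
    - [0, 0, -0.007, 0, 0, 0]
    - [0, 0, 0, 0, 0, 0]
    - [0, 0, -0.0015, 0, 0, 0]
    - [0, 0, -0.001, 0, 0, 0]
    - [0, 0, -0.001, 0, 0, 0]
    - [0, 0, 0, 0, 0, 0]

```text
time: 7.85
position: [0.5323, -0.1019, 0.3493]
tool_rot: [0.962, 0.272, -0.0, -0.0]
ft_force: [0.5, -0.0, -3.6]
grip_width: 0.0198
grip_force: 40.0
```

>>> step_arm:
  rows:
    - [0, 0, -0.001, 0, 0, 0]
    - [0, 0, -0.001, 0, 0, 0]
    - [0, 0, 0, 0, 0, 0]

```text
time: 8.22
position: [0.5322, -0.1019, 0.3471]
tool_rot: [0.962, 0.272, -0.0, -0.0]
ft_force: [0.2, -0.1, -3.4]
grip_width: 0.02
grip_force: 40.0
```

>>> step_arm:
  rows:
    - [0, 0, -0.001, 0, 0, 0]
    - [0, 0, -0.001, 0, 0, 0]
    - [0, 0, -0.001, 0, 0, 0]
    - [0, 0, 0, 0, 0, 0]

```text
time: 8.72
position: [0.5322, -0.1019, 0.3441]
tool_rot: [0.962, 0.272, -0.0, -0.0]
ft_force: [-0.1, 0.6, -2.9]
grip_width: 0.02
grip_force: 40.0
```

>>> step_arm:
  rows:
    - [0, 0, -0.001, 0, 0, 0]
    - [0, 0, -0.001, 0, 0, 0]
    - [0, 0, -0.001, 0, 0, 0]
    - [0, 0, -0.001, 0, 0, 0]
    - [0, 0, -0.001, 0, 0, 0]

```text
time: 9.35
position: [0.5323, -0.102, 0.3391]
tool_rot: [0.962, 0.272, -0.0, -0.0]
ft_force: [0.4, 0.4, -2.8]
grip_width: 0.0197
grip_force: 40.0
```

>>> step_arm:
  rows:
    - [0, 0, -0.001, 0, 0, 0]
    - [0, 0, -0.001, 0, 0, 0]
    - [0, 0, -0.001, 0, 0, 0]

```text
time: 9.72
position: [0.5323, -0.1019, 0.337]
tool_rot: [0.962, 0.272, 0.0, 0.0]
ft_force: [-1.4, 1.1, 4.5]
grip_width: 0.0199
grip_force: 40.0
```

>>> step_arm:
  rows:
    - [0, 0, -0.001, 0, 0, 0]
    - [0, 0, -0.001, 0, 0, 0]
    - [0, 0, -0.001, 0, 0, 0]
    - [0, 0, -0.001, 0, 0, 0]
    - [0, 0, -0.001, 0, 0, 0]
    - [0, 0, -0.001, 0, 0, 0]

```text
time: 10.48
position: [0.5323, -0.102, 0.3302]
tool_rot: [0.962, 0.272, 0.0, 0.0]
ft_force: [-1.9, 0.4, 4.0]
grip_width: 0.0195
grip_force: 40.0
```

>>> step_arm:
  rows:
    - [0, 0, -0.0013, 0, 0, 0]
    - [0, 0, -0.0013, 0, 0, 0]
    - [0, 0, -0.0013, 0, 0, 0]
    - [0, 0, -0.0013, 0, 0, 0]
    - [0, 0, -0.0013, 0, 0, 0]
    - [0, 0, -0.0013, 0, 0, 0]
    - [0, 0, -0.0013, 0, 0, 0]
    - [0, 0, -0.0013, 0, 0, 0]

```text
time: 11.48
position: [0.5323, -0.102, 0.3198]
tool_rot: [0.962, 0.272, 0.0, 0.0]
ft_force: [-0.5, 0.4, 4.9]
grip_width: 0.0196
grip_force: 40.0
```

>>> step_arm:
  rows:
    - [0, 0, -0.0013, 0, 0, 0]
    - [0, 0, -0.0013, 0, 0, 0]
    - [0, 0, -0.0013, 0, 0, 0]
    - [0, 0, -0.0013, 0, 0, 0]
    - [0, 0, -0.0013, 0, 0, 0]
    - [0, 0, -0.001, 0, 0, 0]

```text
time: 12.22
position: [0.5323, -0.102, 0.3123]
tool_rot: [0.962, 0.272, 0.0, 0.0]
ft_force: [-0.9, -0.3, 5.3]
grip_width: 0.0198
grip_force: 40.0
```

>>> step_arm:
  rows:
    - [0, 0, -0.001, 0, 0, 0]
    - [0, 0, -0.001, 0, 0, 0]
    - [0, 0, -0.001, 0, 0, 0]
    - [0, 0, -0.001, 0, 0, 0]

```text
time: 12.72
position: [0.5323, -0.102, 0.3083]
tool_rot: [0.962, 0.272, 0.0, 0.0]
ft_force: [-1.4, 0.3, 4.6]
grip_width: 0.0195
grip_force: 40.0
```

>>> step_arm:
  rows:
    - [0, 0, -0.0005, 0, 0, 0]
    - [0, 0, -0.0005, 0, 0, 0]
    - [0, 0, -0.0005, 0, 0, 0]

```text
time: 13.1
position: [0.5323, -0.102, 0.3068]
tool_rot: [0.962, 0.272, 0.0, 0.0]
ft_force: [-0.1, -0.0, 4.1]
grip_width: 0.02
grip_force: 40.0
```

>>> step_arm:
  rows:
    - [0, 0, -0.0005, 0, 0, 0]

```text
time: 13.22
position: [0.5323, -0.102, 0.3063]
tool_rot: [0.962, 0.272, 0.0, 0.0]
ft_force: [-0.6, -0.7, 4.2]
grip_width: 0.0198
grip_force: 40.0
```

>>> step_arm:
  rows:
    - [0, 0, -0.0004, 0, 0, 0]

```text
time: 13.35
position: [0.5323, -0.102, 0.3059]
tool_rot: [0.962, 0.272, 0.0, 0.0]
ft_force: [-1.2, 0.3, 3.8]
grip_width: 0.0196
grip_force: 40.0
```

>>> step_arm:
  rows:
    - [0, 0, -0.0003, 0, 0, 0]

```text
time: 13.48
position: [0.5323, -0.102, 0.3057]
tool_rot: [0.962, 0.272, 0.0, 0.0]
ft_force: [-0.2, 0.5, 6.7]
grip_width: 0.0197
grip_force: 40.0
```

>>> step_arm:
  rows:
    - [0, 0, -0.0003, 0, 0, 0]

```text
time: 13.6
position: [0.5323, -0.102, 0.3057]
tool_rot: [0.962, 0.272, 0.0, 0.0]
ft_force: [-0.5, -0.2, 7.7]
grip_width: 0.0196
grip_force: 40.0
```

>>> step_arm:
  rows:
    - [0, 0, 0, 0, 0, 0]

```text
time: 13.72
position: [0.5323, -0.102, 0.3057]
tool_rot: [0.962, 0.272, 0.0, 0.0]
ft_force: [-0.8, 0.6, 6.0]
grip_width: 0.0199
grip_force: 40.0
```

>>> step_arm:
  rows:
    - [0, 0, -0.0003, 0, 0, 0]

```text
time: 13.85
position: [0.5323, -0.102, 0.3056]
tool_rot: [0.962, 0.272, 0.0, 0.0]
ft_force: [-0.8, 0.0, 9.1]
grip_width: 0.0197
grip_force: 40.0
```

```bash
python3 - <<'E'
from h import *
o=get_obs(); print(o["position"],o["ft_force"])
c=camera("scene"); cv2.imwrite("pics/rec.png",cv2.resize(c["pixels"][215:315,210:300],None,fx=6,fy=6,interpolation=cv2.INTER_CUBIC))
E
```

```text
[ 0.53231777 -0.10196466  0.30563485] [-0.79250143  0.02848016  9.14669833]
```

View pics/rec.png

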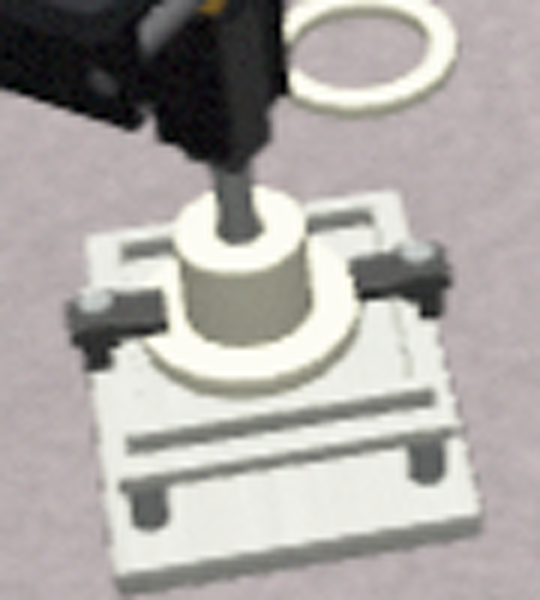

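The picture shows the shank down the bore at crop (237,235). The TCP has stalled at 0.3056, where the stop was expected, and the force is rising. One more small push, then withdraw.

>>> step_arm:
  rows:
    - [0, 0, -0.0004, 0, 0, 0]
    - [0, 0, 0, 0, 0, 0]

```text
time: 14.15
position: [0.5323, -0.1019, 0.3056]
tool_rot: [0.962, 0.272, 0.0, 0.0]
ft_force: [-0.9, 1.2, 9.9]
grip_width: 0.02
grip_force: 40.0
```

>>> step_arm:
  rows:
    - [0, 0, 0.004, 0, 0, 0]
    - [0, 0, 0.01, 0, 0, 0]
    - [0, 0, 0.015, 0, 0, 0]
    - [0, 0, 0.02, 0, 0, 0]
    - [0, 0, 0.03, 0, 0, 0]
    - [0, 0, 0.03, 0, 0, 0]
    - [0, 0, 0.0155, 0, 0, 0]
    - [0, 0, 0, 0, 0, 0]

```text
time: 15.15
position: [0.5324, -0.102, 0.4303]
tool_rot: [0.962, 0.272, 0.001, 0.001]
ft_force: [-0.9, -0.1, -2.6]
grip_width: 0.0197
grip_force: 40.0
```

>>> step_arm:
  rows:
    - [0.0049, 0.05, 0, 0, 0, 0]
    - [0.0049, 0.05, 0, 0, 0, 0]
    - [0.0049, 0.05, 0, 0, 0, 0]
    - [0.0049, 0.05, 0, 0, 0, 0]
    - [0.0049, 0.05, 0, 0, 0, 0]
    - [0.0049, 0.05, 0, 0, 0, 0]
    - [0.0049, 0.05, 0, 0, 0, 0]
    - [0.0046, 0.0491, 0, 0, 0, 0]
    - [0, 0, -0.04, 0, 0, 0]
    - [0, 0, -0.03, 0, 0, 0]
    - [0, 0, -0.015, 0, 0, 0]
    - [0, 0, 0, 0, 0, 0]

```text
time: 16.65
position: [0.5708, 0.2968, 0.3422]
tool_rot: [0.962, 0.272, -0.002, 0.0]
ft_force: [0.3, 0.1, -2.1]
grip_width: 0.0196
grip_force: 40.0
```

```bash
python3 - <<'E'
from m import *
o=get_obs(); print(o["position"],o["ft_force"])
c=camera("scene"); t=camera("top"); f=lambda c,a,b,k:cv2.resize(c["pixels"][a:a+90,b:b+100],(400,360),interpolation=cv2.INTER_CUBIC)
cv2.imwrite("pics/ret.png",cv2.vconcat([cv2.hconcat([f(c,235,210,0),f(c,145,385,0)]) ,]))
P,uv=cloud(t); 
for r in cut_out("bush","scene")+cut_out("bush","top"): print(r["confidence"],r["extent"])
m=near(P,np.array([.5323,-.102]),.006,-.1,.1); print("bore depth z",np.sort(P[m][:,2]))
for z,n in ((0,'tip'),(.03,''),(.06,'')):
    p=o["position"]-[0,0,.27-z]; q=proj(c,p)[0]; print(z,q,c["pixels"][int(round(q[1]))].astype(int).sum(1)[int(q[0])-9:int(q[0])+10])
E
```

```text
[0.5708 0.2968 0.3422] [ 0.3222  0.0834 -2.0857]
bore depth z [0.0336 0.034  0.0348 0.0348 0.0349 0.0363 0.0376 0.0792]
0 [430.1647 197.9061] [497 438 300 226 191 163 169 231 278 280 281 230 188 333 475 514 504 497
 500]
0.03 [432.31   185.8198] [503 513 512 514 500 432 279 238 266 276 281 358 468 502 511 512 499 495
 496]
0.06 [434.5401 173.2539] [509 511 515 501 503 475 360 246 255 268 273 307 431 514 520 511 522 518
 504]
```

View pics/ret.png

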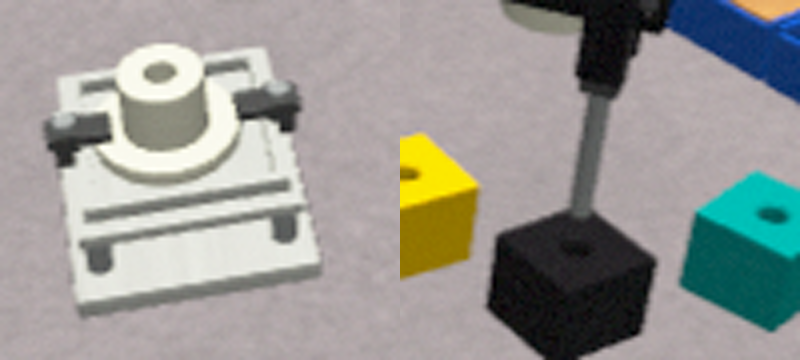

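The top depth inside the bore now reads 34–37 mm, so the bushing is on the floor. The crop shows the drift hanging at (580,215), above and behind the hole at (577,248). I'll lower it.

>>> step_arm:
  rows:
    - [0.0004, 0.0003, -0.012, 0, 0, 0]
    - [0, 0, -0.008, 0, 0, 0]
    - [0, 0, -0.004, 0, 0, 0]
    - [0, 0, 0, 0, 0, 0]

```text
time: 17.35
position: [0.5714, 0.2974, 0.3195]
tool_rot: [0.962, 0.272, -0.001, 0.0]
ft_force: [-0.8, -0.4, -2.6]
grip_width: 0.0198
grip_force: 40.0
```

>>> step_arm:
  rows:
    - [0, 0, -0.008, 0, 0, 0]
    - [0, 0, -0.008, 0, 0, 0]
    - [0, 0, -0.008, 0, 0, 0]
    - [0, 0, -0.008, 0, 0, 0]
    - [0, 0, -0.004, 0, 0, 0]
    - [0, 0, 0, 0, 0, 0]

```text
time: 18.1
position: [0.5715, 0.2974, 0.2837]
tool_rot: [0.962, 0.272, -0.0, 0.0]
ft_force: [-0.4, -0.1, -1.8]
grip_width: 0.0195
grip_force: 40.0
```

>>> step_arm:
  rows:
    - [0, 0, -0.0015, 0, 0, 0]
    - [0, 0, -0.001, 0, 0, 0]
    - [0, 0, -0.0005, 0, 0, 0]
    - [0, 0, 0, 0, 0, 0]

```text
time: 18.6
position: [0.5716, 0.2974, 0.2812]
tool_rot: [0.962, 0.272, 0.0, -0.0]
ft_force: [-0.3, 0.1, -2.2]
grip_width: 0.02
grip_force: 40.0
```

>>> step_arm:
  rows:
    - [0, 0, -0.0005, 0, 0, 0]
    - [0, 0, 0, 0, 0, 0]

```text
time: 18.85
position: [0.5716, 0.2974, 0.2807]
tool_rot: [0.962, 0.272, -0.0, -0.0]
ft_force: [-0.0, -0.4, -2.9]
grip_width: 0.0198
grip_force: 40.0
```

>>> step_arm:
  rows:
    - [0, 0, -0.0005, 0, 0, 0]
    - [0, 0, -0.0004, 0, 0, 0]
    - [0, 0, 0, 0, 0, 0]

```text
time: 19.23
position: [0.5716, 0.2975, 0.2799]
tool_rot: [0.962, 0.272, 0.0, -0.0]
ft_force: [-0.2, -0.0, -2.0]
grip_width: 0.02
grip_force: 40.0
```

>>> step_arm:
  rows:
    - [0, 0, -0.0004, 0, 0, 0]
    - [0, 0, 0, 0, 0, 0]

```text
time: 19.48
position: [0.5716, 0.2975, 0.2799]
tool_rot: [0.962, 0.272, 0.0, 0.0]
ft_force: [-0.8, -0.9, 2.3]
grip_width: 0.0201
grip_force: 40.0
```

It's on the floor of the hole. Releasing.

>>> step_arm:
  rows:
    - [0, 0, 0, 0, 0, 0]
    - [0, 0, 0, 0, 0, 0]
    - [0, 0, 0, 0, 0, 0]
    - [0, 0, 0, 0, 0, 0]
    - [0, 0, 0, 0, 0, 0]
  jaw: 0.06

```text
time: 20.1
position: [0.5716, 0.2974, 0.2793]
tool_rot: [0.962, 0.272, 0.0, 0.0]
ft_force: [-0.3, 0.0, -0.2]
grip_width: 0.0576
grip_force: 0.0
```

>>> step_arm:
  rows:
    - [0, 0, 0.01, 0, 0, 0]
    - [0, 0, 0.03, 0, 0, 0]
    - [0, 0, 0.04, 0, 0, 0]
    - [0, 0, 0.04, 0, 0, 0]
    - [-0.01, -0.05, 0.01, 0, 0, 0]
    - [-0.01, -0.05, 0, 0, 0, 0]
    - [-0.01, -0.05, 0, 0, 0, 0]
    - [-0.01, -0.05, 0, 0, 0, 0]
    - [-0.01, -0.05, 0, 0, 0, 0]
    - [0, 0, 0, 0, 0, 0]
    - [0, 0, 0, 0, 0, 0]

```text
time: 21.48
position: [0.5217, 0.0475, 0.41]
tool_rot: [0.962, 0.271, 0.001, -0.0]
ft_force: [-0.8, 0.9, 0.1]
grip_width: 0.0597
grip_force: 0.0
```

```bash
python3 m.py | grep -E "scene|top|A |B |boss"; python3 -c "
from h import *
c=camera('scene');cv2.imwrite('pics/end.png',c['pixels'])"
```

```text
scene
A block 501 mean [0.5745 0.2927 0.0497] rect [570.7755 297.5663] [64.1543 63.3869] 87.94959259033203 px [428.3952 208.1896]
A handle top 74 mean [0.5738 0.2951 0.144 ] rect [572.6281 296.6449] [19.7586 20.5582] 29.661598205566406 px [435.8243 169.0811]
A handle 241 mean [0.5773 0.2915 0.1153] rect [577.9258 295.412 ] [27.9991 16.5165] 72.2766342163086 px [433.5519 182.5311]
A shank 51 mean [0.5746 0.2945 0.0708] rect [573.5255 294.3209] [12.0576 11.0097] 32.32036209106445 px [430.4902 199.6471]
B block 491 mean [0.509  0.1426 0.0497] rect [503.8746 147.1449] [61.9138 63.6525] 72.63365936279297 px [352.4094 215.6151]
B top 85 mean [0.5062 0.1451 0.1436] rect [504.6106 146.3764] [20.2901 19.8764] 0.8886299729347229 px [354.6824 175.8235]
B shank 85 mean [0.5096 0.1431 0.0712] rect [508.9481 145.3209] [19.8231 11.1023] 66.05607604980469 px [353.2235 207.1529]
boss 261 mean [ 0.5341 -0.1023  0.0795] rect [ 532.2224 -101.9677] [40.4573 38.1278] 18.515714645385742 px [250.023  253.6207]
top
A block 525 mean [0.5673 0.2918 0.049 ] rect [571.6404 296.8205] [61.6751 59.7238] 87.25459289550781 px [193.4838 239.4305]
A handle top 80 mean [0.5719 0.2962 0.1433] rect [572.3652 296.4757] [19.6518 19.2388] 37.14616394042969 px [181.125  229.6125]
A handle 88 mean [0.5689 0.2905 0.1172] rect [572.5478 295.2131] [18.5455 19.4334] 29.775827407836914 px [186.7386 233.2841]
A shank 5 mean [0.5687 0.2933 0.0651] rect [568.4998 293.4707] [1.0552 5.3624] 13.127915382385254 px [191.2 237.6]
boss 201 mean [ 0.5329 -0.1025  0.0793] rect [ 532.8055 -102.6551] [37.567  35.1822] 0.6754793524742126 px [369.9303 256.3284]
```

View pics/end.png

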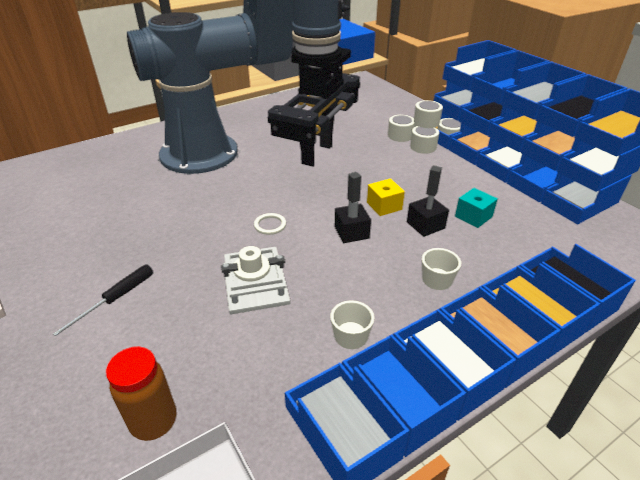

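The final picture shows the drift upright in its black block at (431,195), top at 144 mm as before. Everything else looks to be where it was, and the gripper is clear of it all.

```bash
python3 -c "
from h import *
print(hand_in())"
```

```text
the job is handed in; nothing more can be done
None
```

The job is handed in: the bushing stands on the receiver floor, measured push forces stayed around 13 N, and the thin drift is back upright in its block and released.

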